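# Set the retractable ruler for 90 mm slices off the tray rim

## Robot

A 6-joint arm with a two-finger parallel gripper is mounted at the origin on the work surface. World frame = base frame: x ahead of the robot, y to its left, z up, the work surface at z = 0. Lengths are in m, angles in rad, forces in N, time in s.
With the tool pointing down it reaches from about 0.325 to 0.775 m from the base axis. Payload 5.5 kg.
Tool frame: the origin (TCP) lies at the very end of the fingers, on their centre line; the grasp point (between the pads) lies 19 mm behind it; z points along the fingers, y is the direction in which the jaws open and shut (so a half turn about z gives the same grasp; the last joint's range is limited). The gripper opens to 88 mm and grips with 3 to 60 N. Pads are 20 mm wide; open, the fingers measure 115 mm over their backs; the gripper's body (75 mm by 178 mm) begins 61 mm behind the grasp point.
Start: joints at [1.147, 0.091, 1.231, -0, 1.82, -0.057], TCP at [0.215, 0.56, 0.183] pointing down, gripper open.
Joint ranges: [-2.87, 2.87], [-0.86, 2.18], [0.17, 2.46], [-1.51, 4.65], [0.06, 2.69], [-2.65, 2.65]. Speed limits (rad/s): [2.57, 2.57, 3.01, 3.14, 3.14, 3.14].

## Interface

Orientations are given as a unit quaternion [w, x, y, z].
In Python, from cell import ctrl gives the robot as it stands.
- The arm moves only by the shell command python3 -m inch 'ROWS' [OPENING] [FORCE]. ROWS is JSON, a list that holds one entry, the list of rows, each a list of 4 numbers: the shift along the tool's x, y, z in mm, then the turn about the tool's z in units of 5 degrees (1.0 is 5 degrees). A call has exactly 10 rows; each row is the pose to reach, as a shift and turn from the pose measured when the call began, along the tool's axes at that moment; what a row does not reach only later rows make up. A row lasts 1/10 s, in which the tool goes at most 50 mm and 8.59 degrees, less where a joint would pass 70% of its speed; a pose out of reach is approached as far as the arm can. A call with a gripper value outside its range is refused whole. OPENING is the finger opening in mm, from 0 to 87.8, set as the call begins (- or left out, the last holds). The fingers move at their own pace and stop on an object; FORCE is the grip in N (left out, the last holds). Time passes only in rows, so rows that repeat a pose let the fingers close, or fill a call up. It gives the time, the measured TCP pose, the force and the opening at its end, in the units of the state.
- ctrl.state(): the state, without advancing time (a new reading comes with each control period).
- ctrl.grab_frame(name): name is "scene" or "top" or "wrist"; returns a dict with "image" (384x512x3 uint8, red, green, blue), "fx", "fy", "cx", "cy" (pixels), "R" (3x3) and "t" (3): a world point X has camera coordinates R X + t. Camera axes: x right, y down, z forward; pixel columns grow to the right and rows downward; lengths in m; the calibration is good to about 2 mm. A picture is of the moment at which its call begins. There is no depth.
- ctrl.job_done(): hands the job in, once; it reports no verdict.
The state is a dict: "time_s": time; "qpos": joint angles; "joint_velocities": joint speeds; "effort": joint torques, N m; "ee_pos": TCP position; "ee_rot": TCP orientation; "contact_force": force on the tool from outside, world axes, zero at the start; "torque": the same for the moment, N m; "grip_width": finger opening in m.
Only numpy, scipy, OpenCV 4.12 (cv2) and the standard library are available. Lean on these libraries where they do the work, as an engineer would, in place of code of your own. Each camera call takes 0.05 s, during which the arm holds its last target.

## Task

Set the retractable ruler for cutting 90 mm slices. Stand it on the bench in front of the baking tray, square to the tray, with its hook over the middle part of the tray's near rim, and back it straight away against its spring until 90 mm of blade shows between case and hook. Then let go, press the paddle on its top down flat to lock it, and leave it standing there hooked on the rim.

Things in the scene. Friction and masses are not known exactly. Their poses are not given: they have to be found in the camera images.
- case (a point): Centre of the ruler's case, 28 mm above its bottom: grey block 110 mm long (x), 34 wide (y), 56 high, 0.6 kg, standing loose. +x points out of its nose, where a flat sprung blade comes out level, 22 wide, underside 36 above the case's bottom. Its bench friction holds it against the spring when let go. (A white timer of similar size has no blade.)
- hook (a point): Inner face (towards the case) at mid-height of the hook on the blade's end: plate 26 mm wide, 4 thick, hanging to 14 above the case's bottom. Axes as the case's. Retracted it is 95 ahead of the case's centre (40 of blade shows from nose to hook); with 90 showing, 145 ahead; at most 110 shows. Spring pull 0.8 to 1.3 N. A black graduation every 10 mm.
- rim (a point): Middle of the near rim (facing the robot) of the fixed metal baking tray: top edge, inner side, 30 mm above the bench. x points level into the tray, square to the rim; y along the rim, 340 long; wall 4 thick. Behind it a clear strip 75 wide, floor 4 above the bench, then the cake. The rim's middle part is within 100 mm of this point.
- lock (a joint): Black lock paddle on top of the case, 52 x 22 mm, hinged 42 ahead of the case's centre, free end towards the back. 0 rad unlocked (sticking up), 0.3 flat and locked; stays where left. Press it at the case's centre: its top there is 74 above the case's bottom unlocked, 62 locked. Takes 3 N, up to 8 N at the end. Locked, it brakes the blade.

How it is judged:
By the outcome, as a careful person would: the job done as asked, in the order asked, and still so for the second after the job is handed in, with the robot touching nothing.
It also fails if it takes over 48 s, if anything falls off the work surface, if the arm or the gripper's body presses on something with over 40 N, if the wrist force passes 120 N, or if a joint passes its speed limit or range.

## Working session

There is one attempt and no reset: what is moved stays moved. The work goes in short steps, Python scripts to look and compute and a shell command to move; the robot and the scene stay as the last step left them, time stands still between calls to the robot, and variables do not carry over. Pictures are saved under pics/ and viewed, and the job is handed in when it is done.

```bash
mkdir -p pics; ls
python3 - <<'E'
from cell import ctrl
import cv2
print(ctrl.state())
for n in("scene","top","wrist"):
    f=ctrl.grab_frame(n); cv2.imwrite(f"pics/a_{n}.png",f["image"][:,:,::-1]); print(n,f["fx"],f["cx"],f["cy"],f["R"],f["t"])
E
```

```text
pics
{'time_s': 0.0, 'qpos': array([ 1.14726901e+00,  9.18267087e-02,  1.23186818e+00, -1.54207198e-05,
        1.81978074e+00, -5.67010137e-02]), 'joint_velocities': array([ 8.74273635e-04,  9.43370037e-05,  4.94529829e-04, -2.01797549e-04,
        7.41773574e-04, -2.08974776e-03]), 'effort': array([-1.06959393e-03, -4.46477330e+01, -4.06430876e+01,  6.95336424e-02,
        2.97610718e-02, -1.26037862e-04]), 'ee_pos': array([0.21505078, 0.55974718, 0.18233619]), 'ee_rot': array([-2.16638019e-04,  1.82388313e-01,  9.83226127e-01, -9.16252523e-04]), 'contact_force': array([ 0.09030834, -0.11700774,  0.35669094]), 'torque': array([-0.03241854, -0.01174445,  0.01961714]), 'grip_width': 0.08803694973823656}
scene 460.54540414735084 246.46096853084066 190.0512605688193 [[-0.42011007  0.90744302  0.00739545]
 [ 0.58667805  0.27780799 -0.76067837]
 [-0.69232679 -0.31522989 -0.64908684]] [ 0.1948885  -0.26824172  1.44748212]
top 393.78052478131497 262.09106190428776 193.10601299872192 [[ 0.00258103 -0.99987524  0.01558372]
 [-0.99401563 -0.00426715 -0.10915455]
 [ 0.10920743 -0.01520873 -0.99390263]] [0.0349513  0.56601566 0.93905048]
wrist 306.02542375459785 248.68522765837403 190.51434751978974 [[ 0.35858901  0.9334916  -0.00271054]
 [ 0.89927643 -0.34466381  0.26927452]
 [ 0.25043128 -0.09899641 -0.96305965]] [-0.59944217 -0.03253932  0.39114504]
```

View pics/a_top.png

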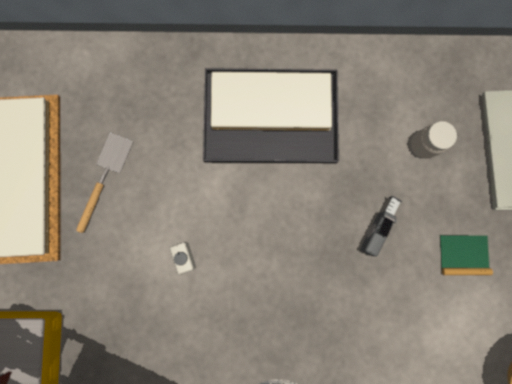

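View pics/a_scene.png

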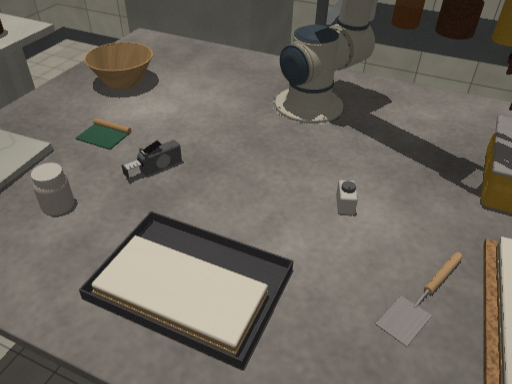

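View pics/a_wrist.png

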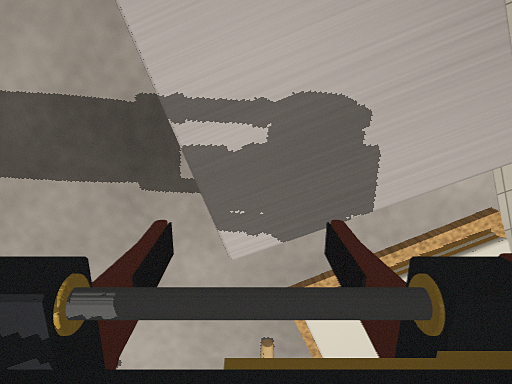

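The top view shows the ruler near (380,228) with its nose pointing up and right. The tray's near rim runs along row ~161, columns 205–337, and the white timer is at (181,258). I'll zoom in on the ruler and the rim.

```bash
cat > h.py <<'E'
import numpy as np,cv2
from cell import ctrl
def ray(f,u,v,z):
    R=np.array(f["R"]);t=np.array(f["t"]);c=-R.T@t
    d=R.T@np.array([(u-f["cx"])/f["fx"],(v-f["cy"])/f["fy"],1.])
    return c+d*(z-c[2])/d[2]
def proj(f,X):
    p=np.array(f["R"])@np.array(X)+np.array(f["t"]); return np.array([f["fx"]*p[0]/p[2]+f["cx"],f["fy"]*p[1]/p[2]+f["cy"]])
def crop(f,u0,v0,w,h,s,name):
    im=f["image"][v0:v0+h,u0:u0+w,::-1]; cv2.imwrite(name,cv2.resize(im,None,fx=s,fy=s,interpolation=cv2.INTER_CUBIC))
E
python3 - <<'E'
from h import *
f=ctrl.grab_frame("top")
crop(f,345,180,75,75,8,"pics/b1.png"); crop(f,195,140,155,40,5,"pics/b2.png")
f=ctrl.grab_frame("scene"); crop(f,115,130,75,56,8,"pics/b3.png")
E
```

```text
(no output)
```

View pics/b1.png

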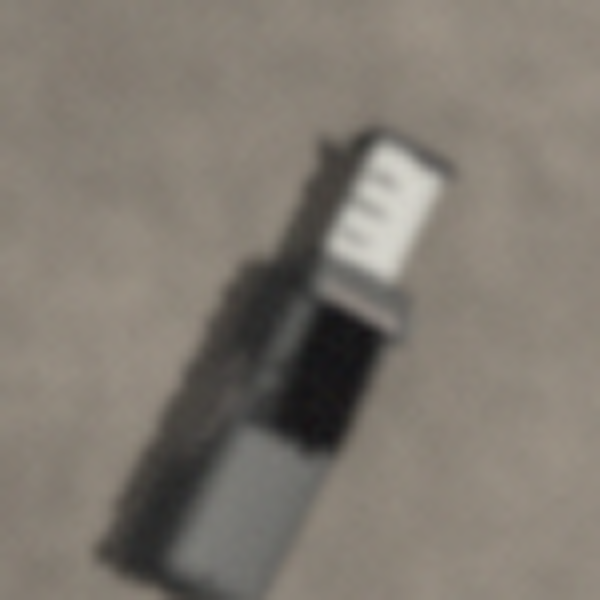

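View pics/b2.png

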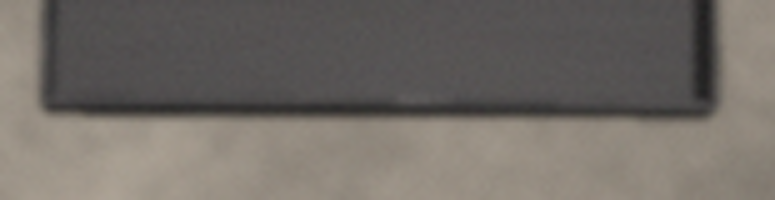

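View pics/b3.png

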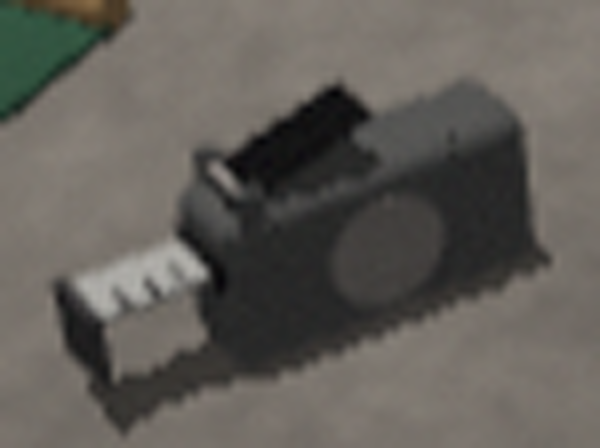

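Run:
```python
from h import *
f=ctrl.grab_frame("top")
crop(f,350,190,60,72,8,"pics/c1.png")
# crops: b1 offset 345,180 scale 8 ; rim b2 offset 195,140 scale 5 ; pixel centre shift
def P(u0,v0,s,x,y,z): return ray(f,u0+(x+.5)/s-.5,v0+(y+.5)/s-.5,z)
print("hook corners",P(345,180,8,375,133,.04),P(345,180,8,457,172,.04))
print("nose",P(345,180,8,325,258,.056),P(345,180,8,410,298,.056))
# near rim outer top edge ends, bottom edge
for x,y in((45,108),(711,113),(45,103),(711,108)): print("rim",P(195,140,5,x,y,.03))
```

```text
hook corners [ 0.55863869 -0.27985008  0.04      ] [ 0.54675082 -0.3046646   0.04      ]
nose [ 0.5192656  -0.25797109  0.056     ] [ 0.5073704  -0.28316559  0.056     ]
rim [0.64497633 0.18221202 0.03      ]
rim [ 0.64429548 -0.14921846  0.03      ]
rim [0.64749494 0.18225927 0.03      ]
rim [ 0.64682671 -0.14926451  0.03      ]
```

View pics/c1.png

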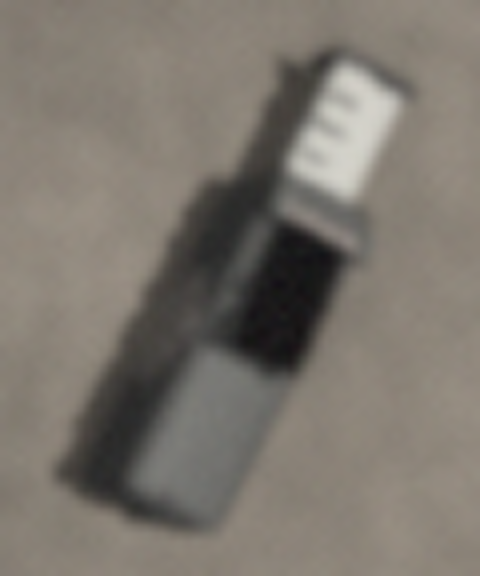

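```bash
python3 -m inch '[[[-528,-664,0,1.1],[-528,-664,0,1.1],[-528,-664,0,1.1],[-528,-664,0,1.1],[-528,-664,0,1.1],[-528,-664,0,1.1],[-528,-664,0,1.1],[-528,-664,0,1.1],[-528,-664,0,1.1],[-528,-664,0,1.1]]]' 87
```

```text
time_s: 1.3
ee_pos: [0.3654, 0.0813, 0.1838]
ee_rot: [0.001, 0.229, 0.973, -0.0]
contact_force: [0.7, 0.4, 0.1]
grip_width: 0.0869
```

```bash
python3 -m inch '[[[-242,-249,0,0],[-242,-249,0,0],[-242,-249,0,0],[-242,-249,0,0],[-242,-249,0,0],[-242,-249,0,0],[-242,-249,0,0],[-242,-249,0,0],[-242,-249,0,0],[-242,-249,0,0]]]' 87
python3 - <<'E'
from h import *
for n in("wrist","top","scene"):
    f=ctrl.grab_frame(n); cv2.imwrite(f"pics/d_{n}.png",f["image"][:,:,::-1])
E
```

```text
time_s: 2.3
ee_pos: [0.4709, -0.2488, 0.1844]
ee_rot: [0.001, 0.229, 0.973, 0.0]
contact_force: [0.8, -0.5, 0.5]
grip_width: 0.0868
```

View pics/d_wrist.png

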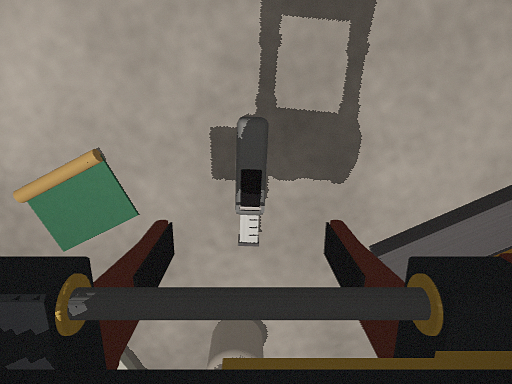

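Run:
```python
from h import *
f=ctrl.grab_frame("wrist"); print(np.array(f["R"]).round(3),(-np.array(f["R"]).T@f["t"]).round(4))
np.savez("pics/dw.npz",**f)
crop(f,215,105,75,75,8,"pics/e1.png")
crop(f,215,175,75,75,8,"pics/e2.png")
```

```text
[[ 0.445  0.896 -0.001]
 [ 0.862 -0.428  0.272]
 [ 0.243 -0.122 -0.962]] [ 0.4043 -0.2149  0.3861]
```

View pics/e1.png

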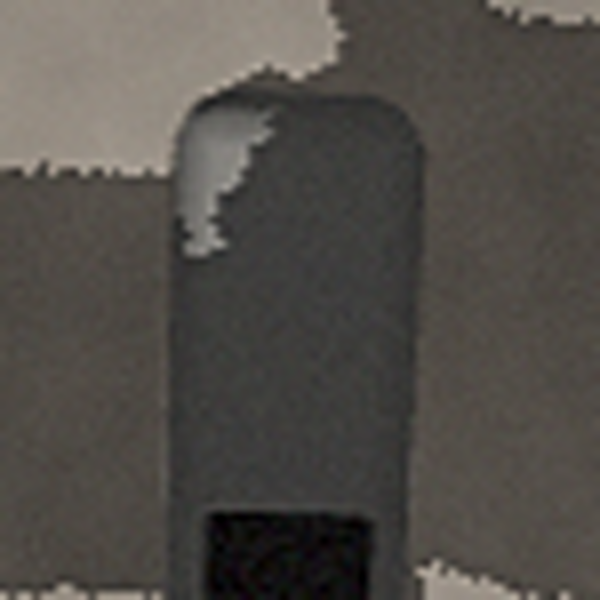

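View pics/e2.png

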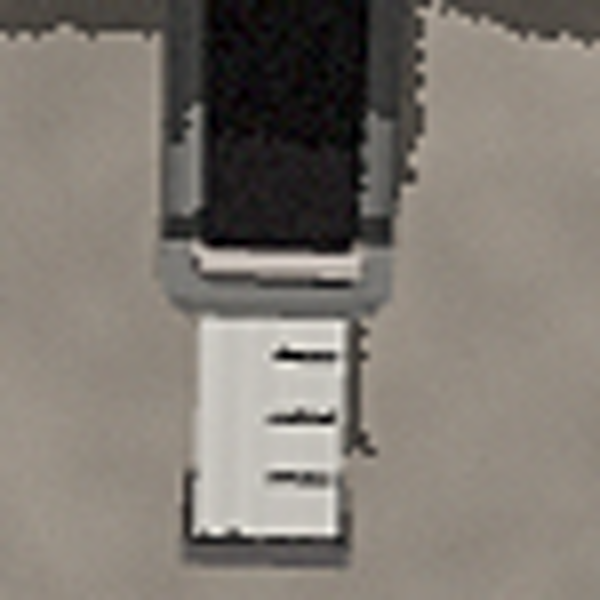

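Run:
```python
from h import *
f=dict(np.load("pics/dw.npz"))
def P(v0,x,y,z): return ray(f,215+(x+.5)/8-.5,v0+(y+.5)/8-.5,z)[:2]
A=(P(105,172,300,.056)+P(105,414,300,.056))/2
A2=(P(175,160,262,.056)+P(175,394,262,.056))/2
B=(P(175,199,330,.0375)+P(175,350,330,.0375))/2
B2=(P(175,191,520,.0375)+P(175,341,520,.0375))/2
H=(P(175,185,540,.0375)+P(175,350,540,.0375))/2
back=P(105,295,97,.048); nose=P(175,275,315,.04)
print(A,A2,B,B2,H,back,nose,"w",np.linalg.norm(P(105,172,300,.056)-P(105,414,300,.056)))
an=lambda p,q:np.degrees(np.arctan2(*(q-p)[::-1]))
print(an(A,A2),an(B,B2),an(A,H),an(back,H),np.linalg.norm(H-back),np.linalg.norm(nose-back))
u=H-A;u/=np.linalg.norm(u)
print("centre from H",H-95*u/1000, "from back",back+.055*u)
```

```text
[ 0.44067935 -0.23019535] [ 0.50594852 -0.26494791] [ 0.52122002 -0.27292434] [ 0.54871289 -0.28803439] [ 0.55184591 -0.2893321 ] [ 0.41734924 -0.21831739] [ 0.5182679 -0.2713752] w 0.03246053619708879
-28.033065836128007 -28.793143458333578 -28.011426255968516 -27.834210349197566 0.1520935373675029 0.11401626117304307
centre from H [ 0.46797479 -0.24471557] from back [ 0.46590621 -0.24414801]
```

```bash
python3 -m inch '[[[5.5,2,0,0.3],[5.5,2,40,0.3],[5.5,2,80,0.3],[5.5,2,110,0.3],[5.5,2,140,0.3],[5.5,2,160,0.3],[5.5,2,172,0.3],[5.5,2,172,0.3],[5.5,2,172,0.3],[5.5,2,172,0.3]]]' 87
python3 -m inch '[[[0,0,0,0],[0,0,0,0],[0,0,0,0],[0,0,0,0],[0,0,0,0],[0,0,0,0],[0,0,0,0],[0,0,0,0],[0,0,0,0],[0,0,0,0]]]' 20 25
```

```text
time_s: 3.5
ee_pos: [0.4684, -0.2449, 0.0148]
ee_rot: [0.003, 0.241, 0.97, -0.001]
contact_force: [0.2, -0.2, -0.6]
grip_width: 0.087
time_s: 4.5
ee_pos: [0.4684, -0.2448, 0.0147]
ee_rot: [0.003, 0.241, 0.97, -0.001]
contact_force: [0.2, 0.8, -1.0]
grip_width: 0.0331
```

```bash
python3 -m inch '[[[0,0,-30,0],[0,0,-70,0],[16,41,-90,-1],[32,82,-90,-2],[48,123,-90,-3],[64,164,-90,-4],[80,205,-90,-5],[94.5,246,-90,-5.6],[94.5,246,-90,-5.6],[94.5,246,-90,-5.6]]]' 20 25
python3 - <<'E'
from h import *
for n in("wrist","top","scene"):
    f=ctrl.grab_frame(n); cv2.imwrite(f"pics/g_{n}.png",f["image"][:,:,::-1]); np.savez(f"pics/g_{n}.npz",**f)
E
```

```text
time_s: 5.5
ee_pos: [0.4994, 0.0178, 0.1041]
ee_rot: [0.002, -0.002, 1.0, -0.001]
contact_force: [0.7, 0.1, 0.1]
grip_width: 0.0206
```

View pics/g_wrist.png

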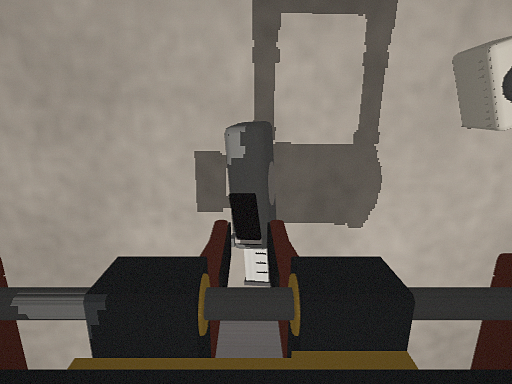

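View pics/g_top.png

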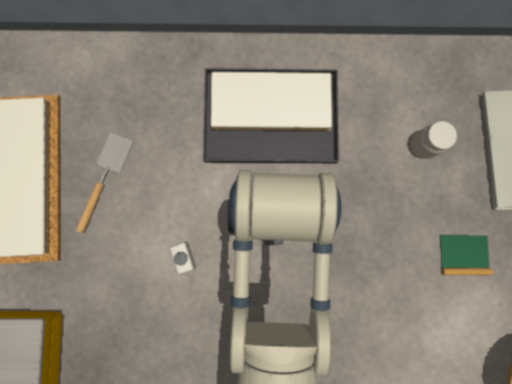

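View pics/g_scene.png

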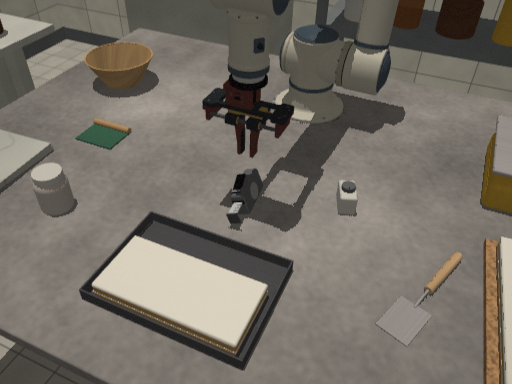

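Run:
```python
from h import *
f=ctrl.grab_frame("scene");crop(f,215,160,64,64,8,"pics/i1.png");np.savez("pics/i_scene.npz",**f)
f=ctrl.grab_frame("wrist");cv2.imwrite("pics/i2.png",f["image"][:,:,::-1]);np.savez("pics/i_wrist.npz",**f);print(ctrl.state()["time_s"])
```

```text
5.75
```

View pics/i1.png

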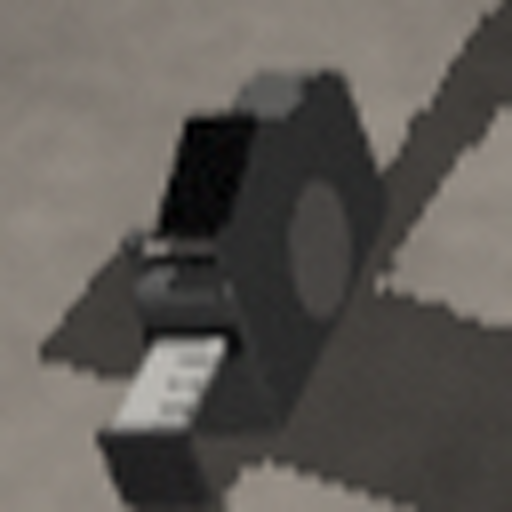

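View pics/i2.png

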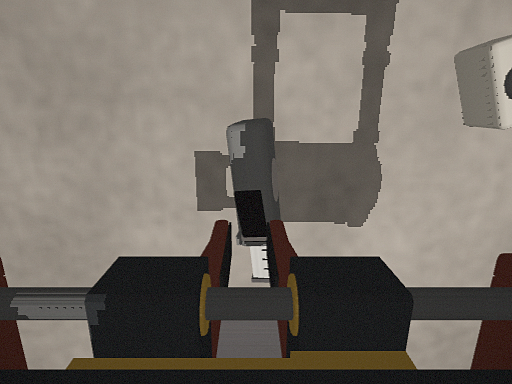

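```bash
python3 -m inch '[[[0,0,-30,0],[0,0,-60,0],[0,0,-80,0],[0,0,-80,0],[0,0,-80,0],[0,0,-80,0],[0,0,-80,0],[0,0,-80,0],[0,0,-80,0],[0,0,-80,0]]]' 87 50
python3 - <<'E'
from h import *
f=ctrl.grab_frame("scene");crop(f,215,160,64,64,8,"pics/j1.png");np.savez("pics/j_scene.npz",**f)
f=ctrl.grab_frame("wrist");cv2.imwrite("pics/j2.png",f["image"][:,:,::-1]);np.savez("pics/j_wrist.npz",**f)
crop(f,215,110,64,75,8,"pics/j3.png");crop(f,215,170,64,75,8,"pics/j4.png")
E
```

```text
time_s: 6.75
ee_pos: [0.4992, 0.016, 0.1843]
ee_rot: [0.003, 0.0, 1.0, -0.001]
contact_force: [0.2, -0.9, -0.8]
grip_width: 0.0867
```

View pics/j1.png

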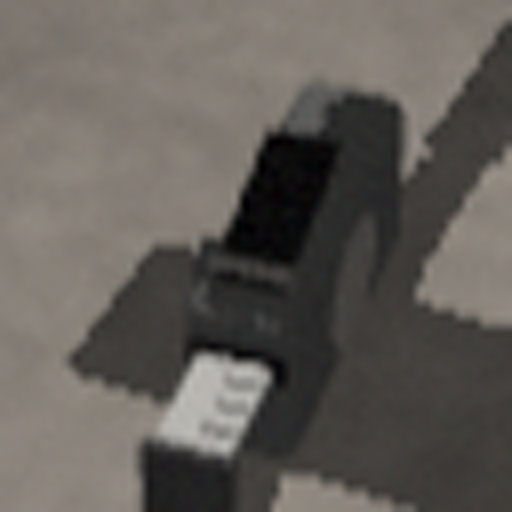

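View pics/j2.png

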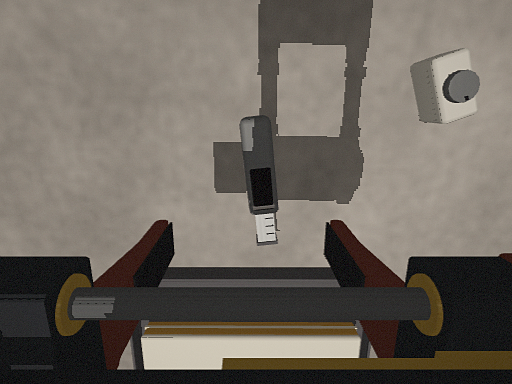

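View pics/j3.png

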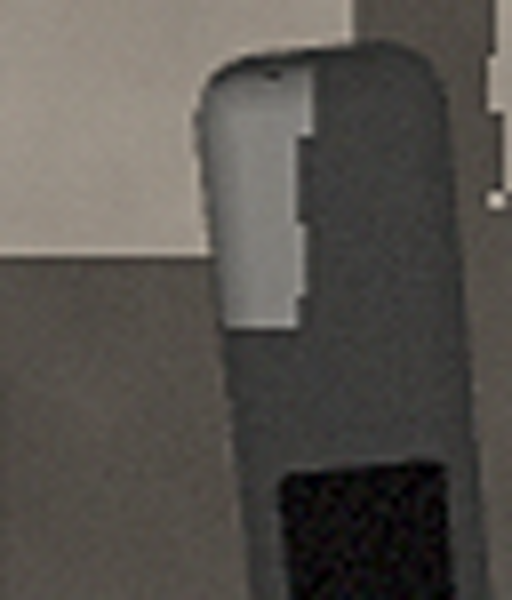

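View pics/j4.png

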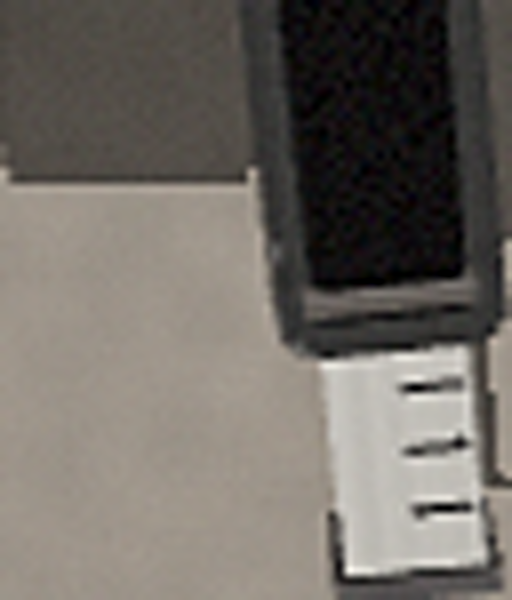

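Run:
```python
from h import *
f=dict(np.load("pics/j_wrist.npz"))
def P(v0,x,y,z): return ray(f,215+(x+.5)/8-.5,v0+(y+.5)/8-.5,z)[:2]
A=(P(110,219,250,.056)+P(110,462,250,.056))/2
A2=(P(170,276,300,.056)+P(170,500,280,.056))/2
H=(P(170,335,580,.0375)+P(170,500,570,.0375))/2
back=P(110,325,47,.048)
print(A,A2,H,back)
an=lambda p,q:np.degrees(np.arctan2(*(q-p)[::-1]))
print(an(A,A2),an(A,H),an(back,H),an(P(170,300,100,.056),P(170,276,300,.056)),np.linalg.norm(H-back))
u=H-back;u/=np.linalg.norm(u)
print("centre",H-.095*u, back+.055*u)
# blade edges
print(an((P(170,323,365,.0375)+P(170,470,350,.0375))/2,H))
# rim: columns near fingers gap
crop(f,170,230,160,60,5,"pics/k.png")
```

```text
[0.46293256 0.02498427] [0.53627656 0.03223295] [0.58919125 0.03824672] [0.43684965 0.02290585]
5.644284999743112 5.996468875933924 5.750327651153937 -6.483780500748466 0.15311206162423188
centre [0.49466929 0.02872832] [0.49157289 0.02841651]
5.953967969438956
```

View pics/k.png

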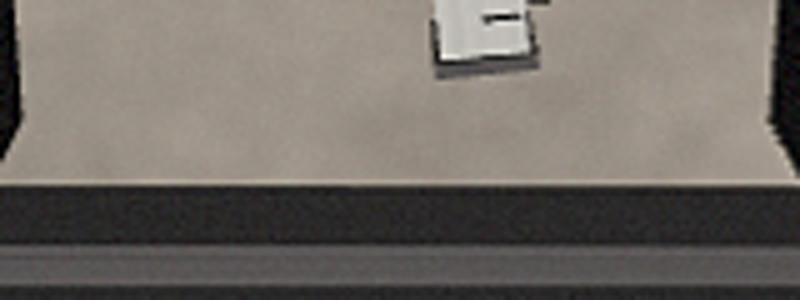

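Run:
```python
from h import *
f=dict(np.load("pics/j_wrist.npz"))
for x in (50,400,750):
  print([ray(f,170+(x+.5)/5-.5,230+(y+.5)/5-.5,z)[:2].round(4) for y,z in((185,0),(246,.03),(262,.03),(285,.03),(285,.004))])
crop(f,150,260,200,90,4,"pics/k2.png")
```

```text
[array([ 0.6459, -0.0818]), array([ 0.6466, -0.0752]), array([ 0.6514, -0.0755]), array([ 0.6584, -0.0759]), array([ 0.6755, -0.0828])]
[array([0.6457, 0.017 ]), array([0.6465, 0.017 ]), array([0.6512, 0.017 ]), array([0.6582, 0.017 ]), array([0.6753, 0.017 ])]
[array([0.6455, 0.1155]), array([0.6463, 0.109 ]), array([0.651 , 0.1093]), array([0.658 , 0.1098]), array([0.6751, 0.1165])]
```

View pics/k2.png

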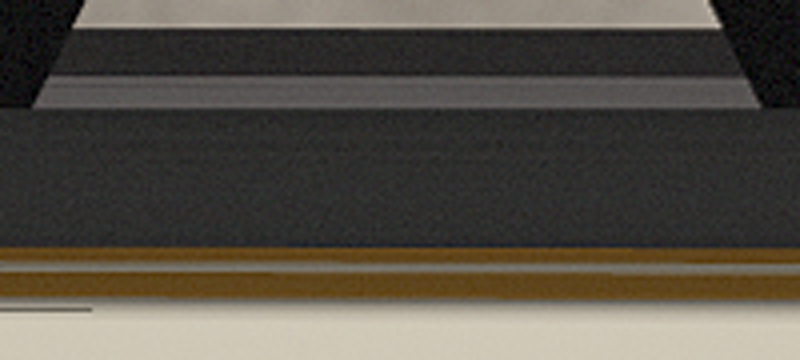

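```bash
python3 -m inch '[[[6,12.5,0,-1.16],[6,12.5,40,-1.16],[6,12.5,80,-1.16],[6,12.5,110,-1.16],[6,12.5,140,-1.16],[6,12.5,160,-1.16],[6,12.5,174,-1.16],[6,12.5,176,-1.16],[6,12.5,176,-1.16],[6,12.5,176,-1.16]]]' 87
python3 -m inch '[[[0,0,0,0],[0,0,0,0],[0,0,0,0],[0,0,0,0],[0,0,0,0],[0,0,0,0],[0,0,0,0],[0,0,0,0],[0,0,0,0],[0,0,0,0]]]' 20 55
```

```text
time_s: 7.85
ee_pos: [0.4952, 0.0281, 0.01]
ee_rot: [0.004, -0.05, 0.999, -0.002]
contact_force: [0.3, -0.5, 0.6]
grip_width: 0.0866
time_s: 8.85
ee_pos: [0.4952, 0.0279, 0.01]
ee_rot: [0.004, -0.05, 0.999, -0.002]
contact_force: [0.3, -1.2, -0.0]
grip_width: 0.0332
```

```bash
python3 -m inch '[[[0,0,-1,0],[0,0,-4,0],[0,0,-8,0],[0,0,-13,0],[0,0,-18,0],[0,0,-23,0],[0,0,-28,0],[0,0,-32,0],[0,0,-34,0],[0,0,-35,0]]]'
python3 - <<'E'
from h import *
f=ctrl.grab_frame("wrist");cv2.imwrite("pics/l2.png",f["image"][:,:,::-1])
f=ctrl.grab_frame("scene");crop(f,195,100,100,130,4,"pics/l1.png")
E
```

```text
time_s: 9.85
ee_pos: [0.495, 0.028, 0.0453]
ee_rot: [0.004, -0.05, 0.999, -0.002]
contact_force: [0.7, 0.2, -6.7]
grip_width: 0.0335
```

View pics/l1.png

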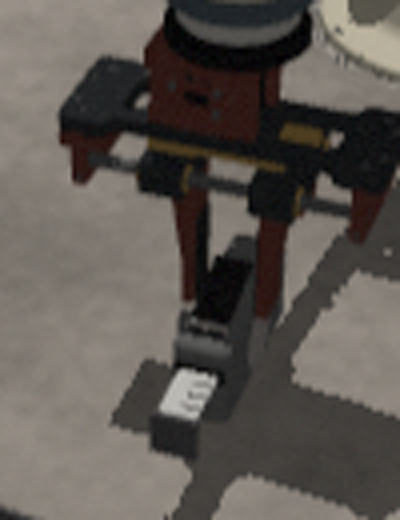

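View pics/l2.png

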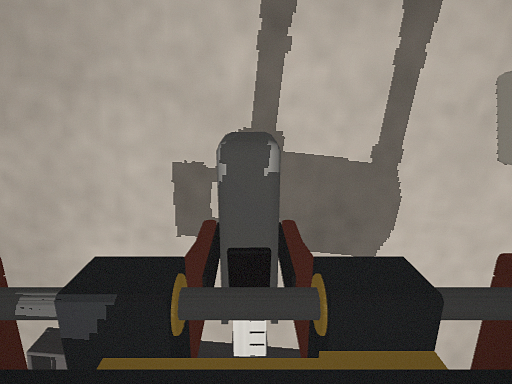

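```bash
python3 -m inch '[[[-2,0,0,0.1],[-8,-2,0,0.2],[-17,-4,0,0.4],[-27,-6,0,0.6],[-37,-9,0,0.8],[-47,-12,0,1],[-57,-14,0,1.14],[-67,-17,0,1.14],[-74,-18.7,0,1.14],[-76,-19,0,1.14]]]'
python3 - <<'E'
from h import *
f=ctrl.grab_frame("wrist");cv2.imwrite("pics/m2.png",f["image"][:,:,::-1])
f=ctrl.grab_frame("scene");crop(f,155,130,130,130,4,"pics/m1.png")
E
```

```text
time_s: 10.95
ee_pos: [0.5732, 0.0166, 0.0455]
ee_rot: [0.004, -0.001, 1.0, -0.002]
contact_force: [-0.1, -0.0, -5.8]
grip_width: 0.0335
```

View pics/m1.png

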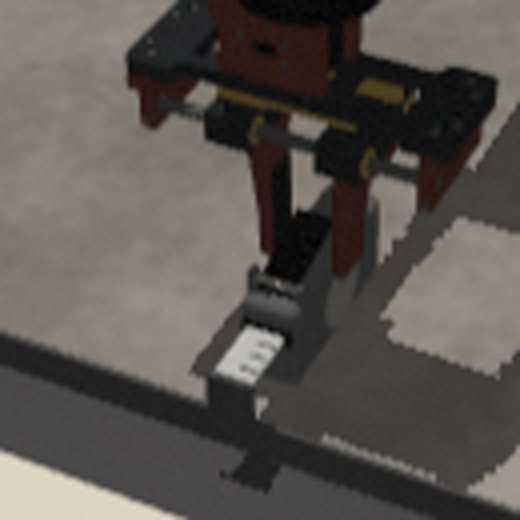

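View pics/m2.png

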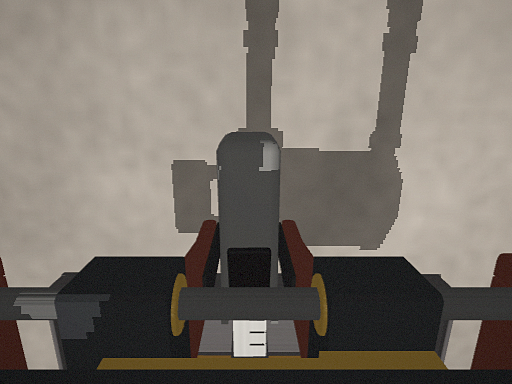

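Run:
```python
from h import *
f=ctrl.grab_frame("scene")
for x,y,z in((209,375,.072),(256,388,.072),(210,412,.05),(254,430,.05)): print(ray(f,155+(x+.5)/4-.5,130+(y+.5)/4-.5,z))
# predicted pixel of hook outer face bottom and rim inner edge
for X in((.672,.0166,.049),(.6495,.0166,.03),(.6455,.0166,.03)): print((proj(f,X)-[155,130])*4)
```

```text
[0.66480472 0.00344314 0.072     ]
[0.6628765  0.02941865 0.072     ]
[0.66926038 0.00524698 0.05      ]
[0.67092217 0.03166454 0.05      ]
[225.51784703 422.13170096]
[247.17091527 419.28516239]
[250.67987021 414.34705607]
```

```bash
python3 -m inch '[[[0,0,3,0],[0,0,8,0],[0,0,13,0],[0,0,18,0],[0,0,23,0],[0,0,27,0],[0,0,31,0],[0,0,34,0],[0,0,35,0],[0,0,35,0]]]'
python3 - <<'E'
from h import *
f=ctrl.grab_frame("scene");crop(f,155,130,130,130,4,"pics/n1.png");np.savez("pics/n.npz",**f)
E
```

```text
time_s: 12.1
ee_pos: [0.5725, 0.0167, 0.0104]
ee_rot: [0.004, -0.001, 1.0, -0.001]
contact_force: [-0.2, -0.2, -6.5]
grip_width: 0.0334
```

View pics/n1.png

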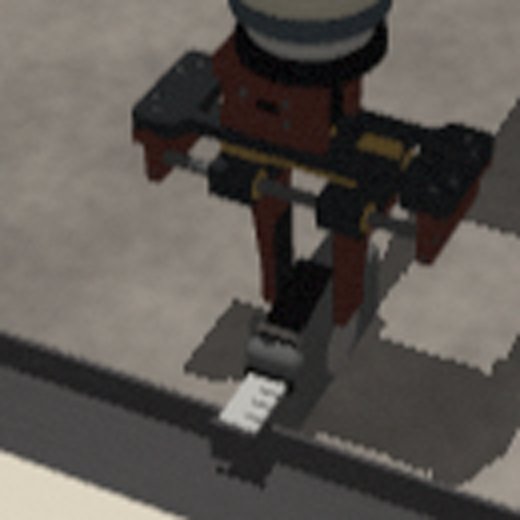

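```bash
python3 -m inch '[[[0,0,0.8,0],[0,0,0.8,0],[4,0,0.8,0],[9,0,0.8,0],[15,0,0.8,0],[21,0,0.8,0],[27,0,0.8,0],[33,0,0.8,0],[39,0,0.8,0],[42,0,0.8,0]]]'
python3 - <<'E'
from h import *
print(ctrl.state()["contact_force"],ctrl.state()["ee_pos"])
f=ctrl.grab_frame("scene");crop(f,155,130,130,130,4,"pics/o1.png");np.savez("pics/o.npz",**f)
f=ctrl.grab_frame("top");crop(f,220,120,100,75,8,"pics/o2.png")
f=ctrl.grab_frame("wrist");cv2.imwrite("pics/o3.png",f["image"][:,:,::-1])
E
```

```text
time_s: 13.15
ee_pos: [0.5305, 0.0166, 0.01]
ee_rot: [0.004, -0.001, 1.0, -0.002]
contact_force: [1.0, 0.1, -4.5]
grip_width: 0.0335
[ 0.95708026  0.08443596 -4.5257081 ] [0.53049724 0.01662268 0.01001173]
```

View pics/o1.png

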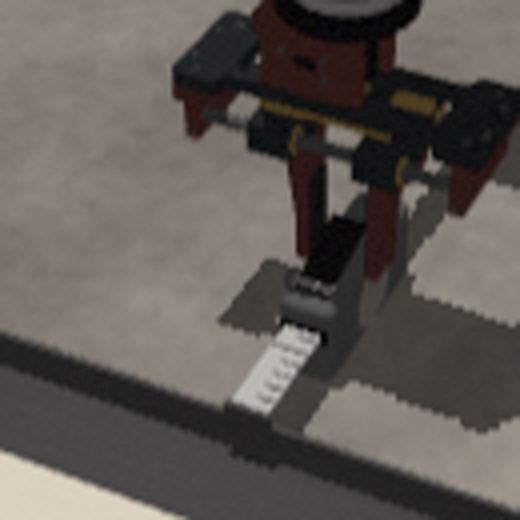

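View pics/o2.png

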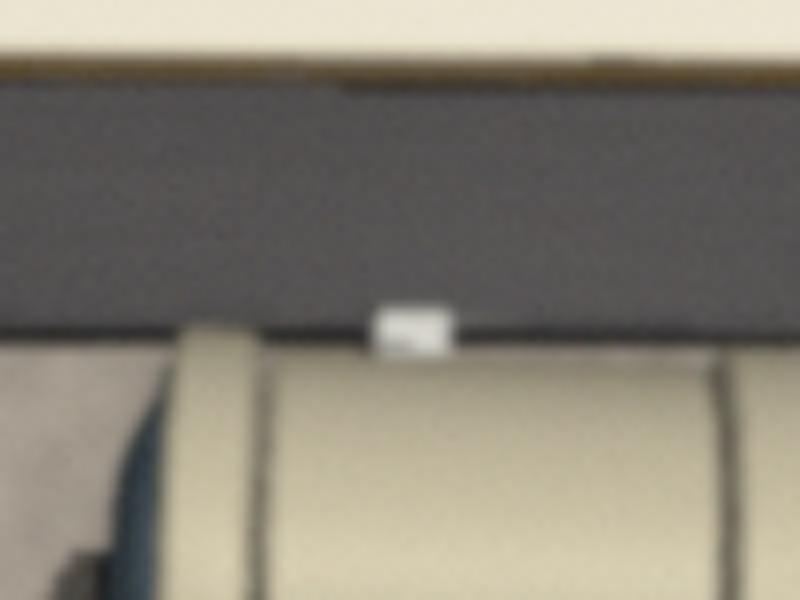

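View pics/o3.png

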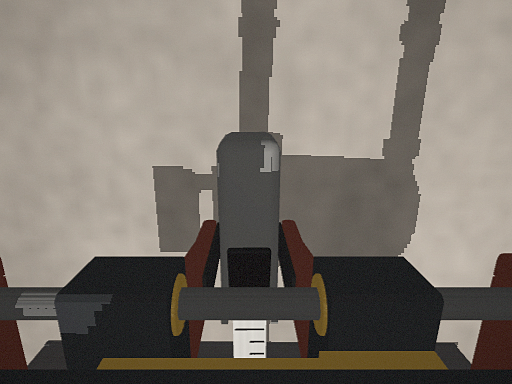

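Run:
```python
from h import *
f=dict(np.load("pics/o.npz"));crop(f,205,200,40,50,14,"pics/p1.png")
```

```text
(no output)
```

View pics/p1.png

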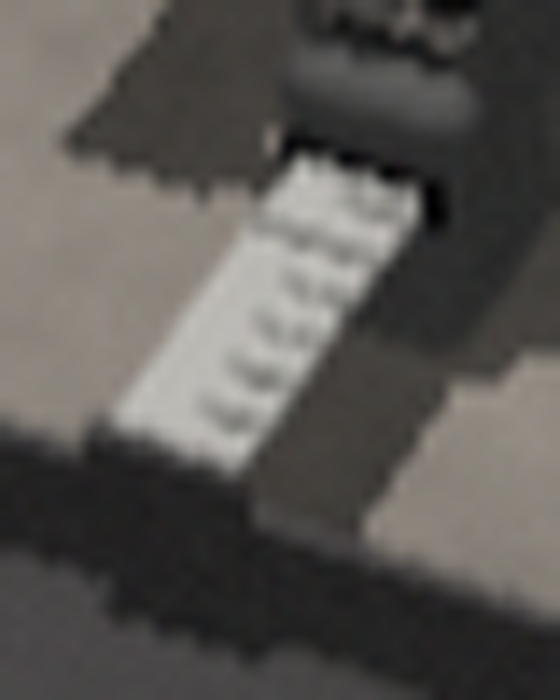

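Run:
```python
from h import *
f=dict(np.load("pics/o.npz"))
for x,y in((118,415),(240,470),(300,157),(415,195),(258,220),(355,253),(238,418),(267,378),(350,205)): print(x,y,ray(f,205+(x+.5)/14-.5,200+(y+.5)/14-.5,.037).round(4))
```

```text
118 415 [0.6442 0.0049 0.037 ]
240 470 [0.6466 0.0269 0.037 ]
300 157 [0.5814 0.0041 0.037 ]
415 195 [0.5815 0.0243 0.037 ]
258 220 [0.5971 0.0046 0.037 ]
355 253 [0.5972 0.0217 0.037 ]
238 418 [0.637  0.0216 0.037 ]
267 378 [0.6275 0.0217 0.037 ]
350 205 [0.5879 0.0161 0.037 ]
```

```bash
python3 -m inch '[[[2,0,0.7,0],[5,0,0.7,0],[9,0,0.7,0],[13,0,0.7,0],[17,0,0.7,0],[21,0,0.7,0],[23.5,0,0.7,0],[24,0,0.7,0],[24,0,0.7,0],[24,0,0.7,0]]]'
python3 - <<'E'
from h import *
f=ctrl.grab_frame("scene");crop(f,205,180,40,60,13,"pics/q1.png");np.savez("pics/q.npz",**f)
E
```

```text
time_s: 14.3
ee_pos: [0.5067, 0.0165, 0.0099]
ee_rot: [0.004, -0.001, 1.0, -0.002]
contact_force: [4.5, 0.4, 2.7]
grip_width: 0.0331
```

View pics/q1.png

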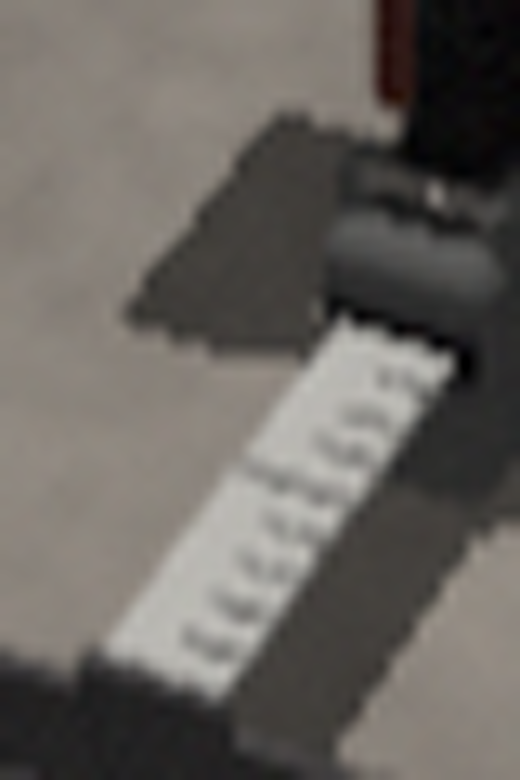

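```bash
python3 -m inch '[[[0,0,0,0],[0,0,0,0],[0,0,0,0],[0,0,0,0],[0,0,0,0],[0,0,0,0],[0,0,0,0],[0,0,0,0],[0,0,0,0],[0,0,0,0]]]' 80
python3 - <<'E'
from h import *
f0=dict(np.load("pics/q.npz"))
def M(f,pts):
    for x,y in pts: print(x,y,ray(f,205+(x+.5)/13-.5,180+(y+.5)/13-.5,.037).round(4))
M(f0,((105,648),(215,693),(340,322),(450,352),(245,462),(225,655)))
f=ctrl.grab_frame("scene");crop(f,205,180,40,60,13,"pics/r1.png");np.savez("pics/r.npz",**f)
E
```

```text
time_s: 15.35
ee_pos: [0.5067, 0.0165, 0.0099]
ee_rot: [0.004, -0.001, 1.0, -0.002]
contact_force: [0.4, -0.2, 0.1]
grip_width: 0.0802
105 648 [0.645  0.0046 0.037 ]
215 693 [0.6465 0.0254 0.037 ]
340 322 [0.5579 0.0041 0.037 ]
450 352 [0.5567 0.0246 0.037 ]
245 462 [0.5962 0.0052 0.037 ]
225 655 [0.6381 0.023  0.037 ]
```

View pics/r1.png

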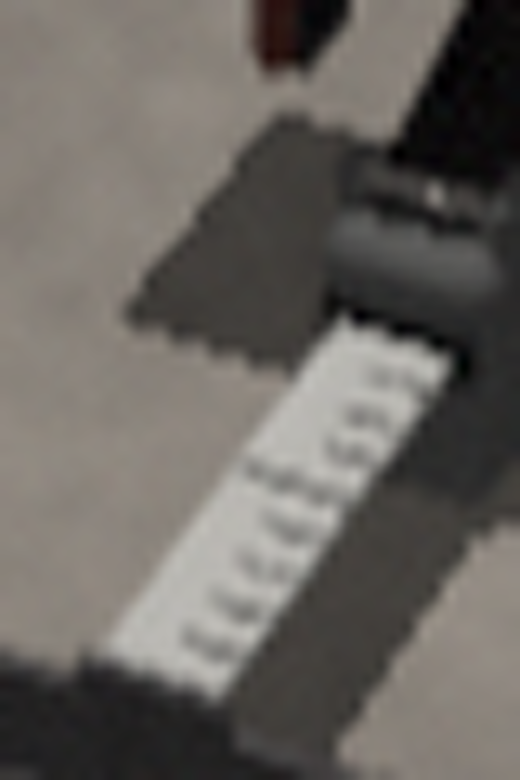

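```bash
python3 -m inch '[[[0,0,-10,0],[0,0,-30,0],[0,0,-60,0],[0,0,-100,0],[0,0,-140,0],[0,0,-170,0],[40,0,-180,0],[60,0,-180,0],[60,0,-180,0],[60,0,-180,0]]]' 80
python3 - <<'E'
from h import *
f=ctrl.grab_frame("wrist");cv2.imwrite("pics/s2.png",f["image"][:,:,::-1]);np.savez("pics/s.npz",**f)
E
```

```text
time_s: 16.4
ee_pos: [0.4456, 0.017, 0.1901]
ee_rot: [0.005, -0.001, 1.0, -0.002]
contact_force: [0.9, 0.0, 0.3]
grip_width: 0.0802
```

View pics/s2.png

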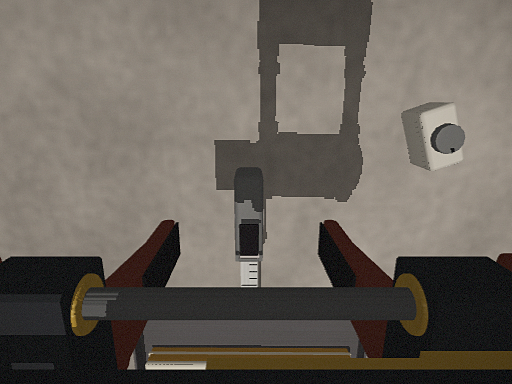

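```bash
python3 -m inch '[[[-30,0,0,0],[-70,0,0,0],[-110,0,0,0],[-132,0,0,0],[-132,0,0,0],[-132,0,0,0],[-132,0,0,0],[-132,0,0,0],[-132,0,0,0],[-132,0,0,0]]]' 80
python3 - <<'E'
from h import *
f=ctrl.grab_frame("wrist");cv2.imwrite("pics/s3.png",f["image"][:,:,::-1]);np.savez("pics/s.npz",**f)
crop(f,222,95,55,80,8,"pics/s4.png");crop(f,222,175,55,75,8,"pics/s5.png")
E
```

```text
time_s: 17.45
ee_pos: [0.5774, 0.0172, 0.1913]
ee_rot: [0.005, -0.001, 1.0, -0.002]
contact_force: [0.0, -0.7, 0.3]
grip_width: 0.0801
```

View pics/s3.png

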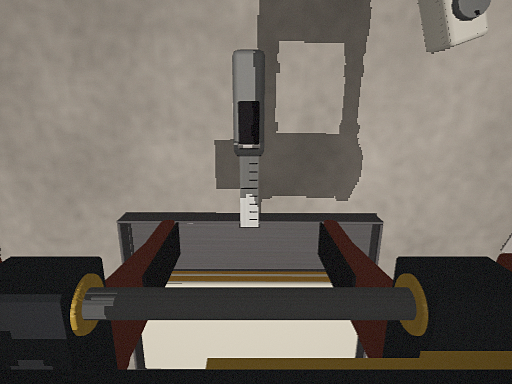

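View pics/s4.png

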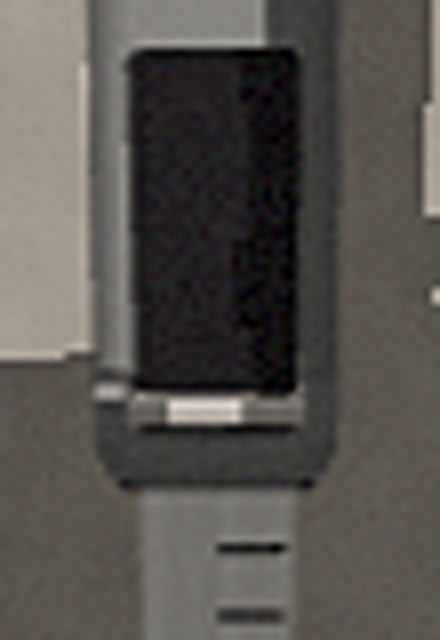

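View pics/s5.png

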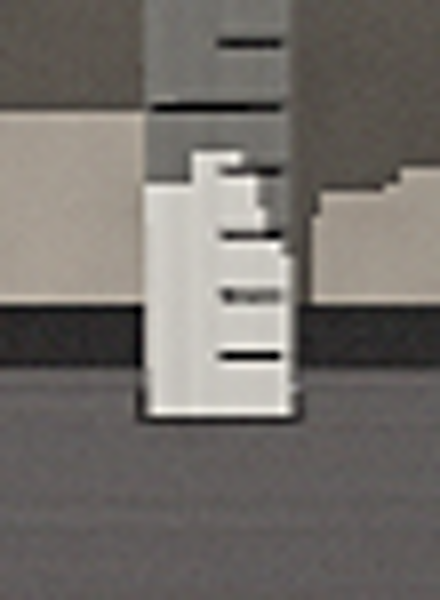

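```bash
python3 - <<'E'
from h import *
f=dict(np.load("pics/s.npz"))
def P(x,y,z): return ray(f,222+(x+.5)/8-.5,95+(y+.5)/8-.5,z)[:2]
for z,pts in((.037,((140,500),(147,1040),(298,500),(293,1040))),(.056,((93,100),(98,380),(340,100),(335,380)))):
    q=[P(*p,z) for p in pts]; a=(q[0]+q[2])/2;b=(q[1]+q[3])/2
    print(a.round(4),b.round(4),np.degrees(np.arctan2(*(b-a)[::-1])))
print("hook in",P(220,1055,.037),"mark80",P(250,549,.037),"nose",P(215,488,.037),P(215,488,.045),"rim",P(60,640+368,.03),P(400,640+368,.03), "paddle end",P(215,48,.077),P(215,390,.062))
E
python3 -m inch '[[[40,-0.7,0,0],[72.8,-0.7,20,0],[72.8,-0.7,50,0],[72.8,-0.7,80,0],[72.8,-0.7,95,0],[72.8,-0.7,100,0],[72.8,-0.7,100,0],[72.8,-0.7,100,0],[72.8,-0.7,100,0],[72.8,-0.7,100,0]]]' 0 20
```

```text
[0.5637 0.0172] [0.6488 0.0175] 0.18788725101861384
[0.507  0.0168] [0.5439 0.0169] 0.06652010118649201
hook in [0.65129806 0.01747432] mark80 [0.57101565 0.02176407] nose [0.56197836 0.0166045 ] [0.56061547 0.01664279] rim [ 0.64629597 -0.00791774] [0.64614057 0.04596132] paddle end [0.50042409 0.01674186] [0.54445103 0.01671106]
time_s: 18.5
ee_pos: [0.5063, 0.0161, 0.0917]
ee_rot: [0.006, -0.001, 1.0, -0.002]
contact_force: [-0.7, -0.1, -1.0]
grip_width: 0.0034
```

```bash
python3 -m inch '[[[1.3,0,6,0],[1.3,0,12,0],[1.3,0,15,0],[1.3,0,18,0],[1.3,0,20,0],[1.3,0,22,0],[1.3,0,24,0],[1.3,0,26,0],[1.3,0,28,0],[1.3,0,29,0]]]' 0 20
```

```text
time_s: 19.5
ee_pos: [0.5053, 0.016, 0.0624]
ee_rot: [0.006, -0.001, 1.0, -0.002]
contact_force: [-0.7, 0.3, -0.4]
grip_width: 0.0002
```

```bash
python3 -m inch '[[[0,0,0.5,0],[0,0,1,0],[0,0,1.5,0],[0,0,2,0],[0,0,2,0],[0,0,2,0],[0,0,2,0],[0,0,2,0],[0,0,2,0],[0,0,2,0]]]' 0 20
python3 - <<'E'
from h import *
f=ctrl.grab_frame("scene");crop(f,195,120,80,110,7,"pics/t1.png")
E
```

```text
time_s: 20.5
ee_pos: [0.5053, 0.016, 0.0604]
ee_rot: [0.006, -0.001, 1.0, -0.002]
contact_force: [0.4, -0.2, -0.4]
grip_width: 0.0004
```

View pics/t1.png

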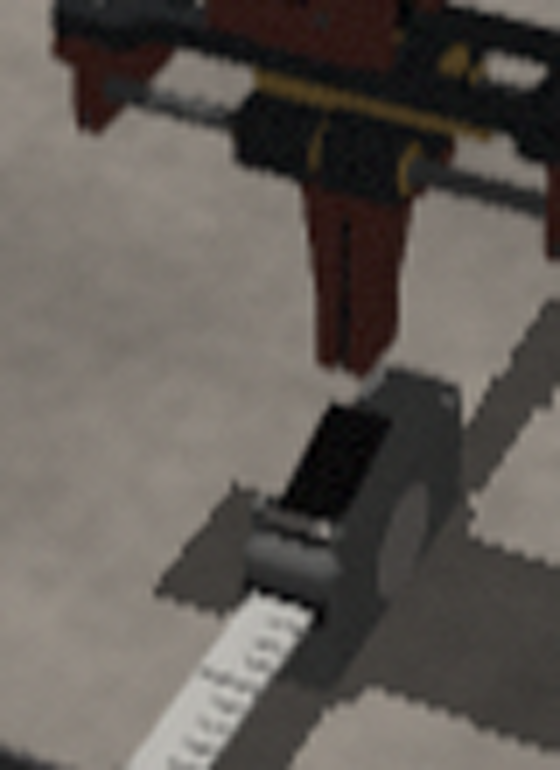

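Run:
```python
from h import *
f=ctrl.grab_frame("scene"); s=ctrl.state(); print(s["ee_pos"],s["contact_force"])
for X in(s["ee_pos"],(.495,.0165,.077),(.495,.0165,.062),(.505,.0165,.062),(.505,.0165,.074),(.5465,.0165,.062),(.45,.0165,.056),(.5045,.0165,0.056)): print(np.round(X,3),((proj(f,X)-[195,120])*7).round())
```

```text
[0.50527178 0.01593808 0.06043634] [ 0.39041163 -0.5207973   0.72204638]
[0.505 0.016 0.06 ] [353. 449.]
[0.495 0.016 0.077] [368. 393.]
[0.495 0.016 0.062] [367. 428.]
[0.505 0.016 0.062] [355. 446.]
[0.505 0.016 0.074] [355. 417.]
[0.546 0.016 0.062] [300. 521.]
[0.45  0.016 0.056] [423. 366.]
[0.504 0.016 0.056] [355. 459.]
```

Run:
```python
from h import *
f=ctrl.grab_frame("scene");crop(f,225,155,40,40,14,"pics/u1.png")
f=ctrl.grab_frame("wrist");cv2.imwrite("pics/u2.png",f["image"][:,:,::-1])
```

```text
(no output)
```

View pics/u1.png

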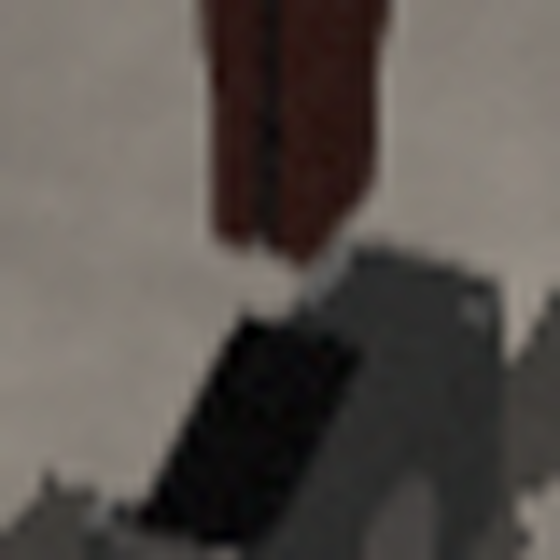

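View pics/u2.png

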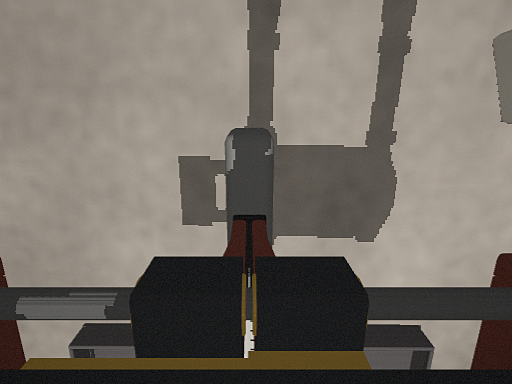

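```bash
python3 - <<'E'
from h import *
f=ctrl.grab_frame("wrist")
for z in(.06,.07,.08,.09,.1): print(z,proj(f,(.505,.016,z)).round(1))
f=ctrl.grab_frame("scene")
for z in(.06,.07,.08,.09,.1): print(z,proj(f,(.505,.016,z)).round(1))
E
python3 -m inch '[[[0,0,1,0],[0,0,2,0],[0,0,3,0],[0,0,4,0],[0,0,5,0],[0,0,6,0],[0,0,7,0],[0,0,8,0],[0,0,8,0],[0,0,8,0]]]' 0 20
```

```text
0.06 [248.2 214.1]
0.07 [248.1 219.4]
0.08 [248.  225.2]
0.09 [247.9 231.7]
0.1 [247.8 238.8]
0.06 [245.5 184.3]
0.07 [245.5 180.9]
0.08 [245.5 177.5]
0.09 [245.5 174. ]
0.1 [245.6 170.5]
time_s: 21.8
ee_pos: [0.5054, 0.0159, 0.0524]
ee_rot: [0.006, -0.001, 1.0, -0.002]
contact_force: [0.2, 0.0, -0.6]
grip_width: 0.0002
```

Run:
```python
from h import *
f=ctrl.grab_frame("scene");crop(f,225,155,40,40,14,"pics/v1.png")
for X in((.505,.016,.08),(.497,.016,.08),(.505,.016,.0524)): print(X,((proj(f,X)-[225,155])*14).round())
```

```text
(0.505, 0.016, 0.08) [287. 315.]
(0.497, 0.016, 0.08) [308. 287.]
(0.505, 0.016, 0.0524) [286. 446.]
```

View pics/v1.png

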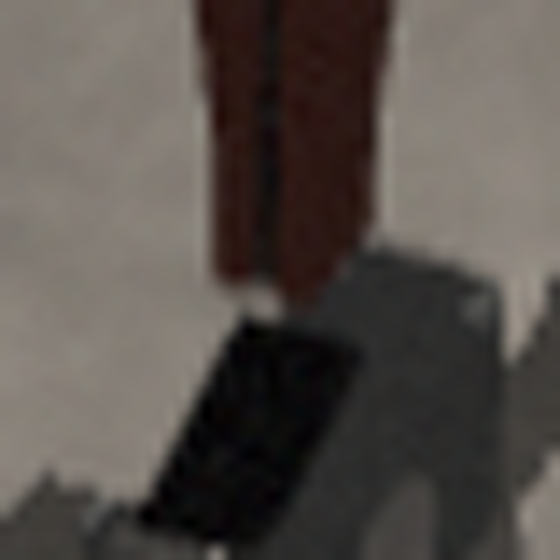

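```bash
python3 -m inch '[[[0,0,1,0],[0,0,2,0],[0,0,3,0],[0,0,4,0],[0,0,5,0],[0,0,6,0],[0,0,7,0],[0,0,8,0],[0,0,9,0],[0,0,10,0]]]' 0 20
python3 - <<'E'
from h import *
f=ctrl.grab_frame("scene");crop(f,225,155,40,40,14,"pics/w1.png"); print(ctrl.state()["contact_force"])
E
```

```text
time_s: 22.85
ee_pos: [0.5055, 0.0159, 0.0424]
ee_rot: [0.006, -0.001, 1.0, -0.002]
contact_force: [0.4, 0.3, 0.2]
grip_width: 0.0002
[ 0.02466427  0.13746364 -0.01405107]
```

View pics/w1.png

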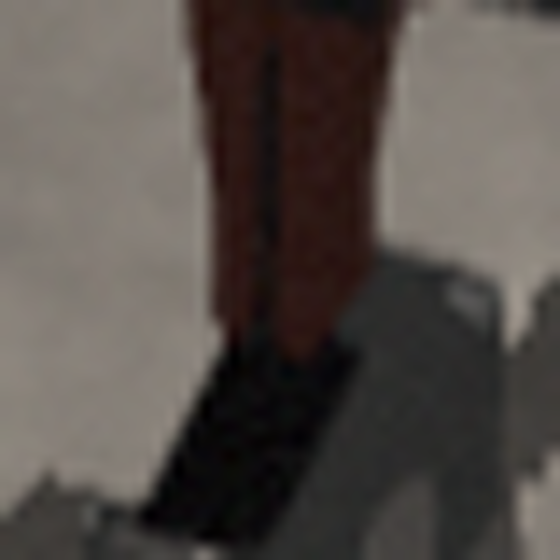

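```bash
python3 -m inch '[[[0,0,0.5,0],[0,0,1,0],[0,0,2,0],[0,0,3,0],[0,0,4,0],[0,0,5,0],[0,0,6,0],[0,0,7,0],[0,0,8,0],[0,0,8,0]]]' 0 20
python3 - <<'E'
from h import *
f=ctrl.grab_frame("scene");crop(f,225,155,40,40,14,"pics/x1.png"); print(ctrl.state()["contact_force"])
E
```

```text
time_s: 23.9
ee_pos: [0.5053, 0.0159, 0.0342]
ee_rot: [0.005, -0.001, 1.0, -0.002]
contact_force: [-1.8, 0.0, 2.9]
grip_width: -0.0003
[-1.49704139 -0.13257558  2.33255941]
```

View pics/x1.png

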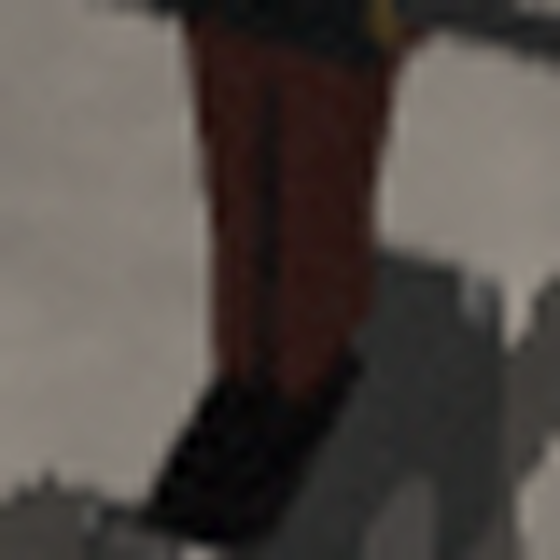

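```bash
python3 -m inch '[[[0,0,1,0],[0,0,2,0],[0,0,3,0],[0,0,4,0],[0,0,5,0],[0,0,6,0],[0,0,7,0],[0,0,8,0],[0,0,9,0],[0,0,9,0]]]' 0 20
```

```text
time_s: 24.95
ee_pos: [0.5055, 0.0158, 0.025]
ee_rot: [0.006, -0.001, 1.0, -0.002]
contact_force: [-1.7, 0.4, 1.1]
grip_width: 0.0003
```

```bash
python3 -m inch '[[[0,0,0.5,0],[0,0,1,0],[0,0,1.5,0],[0,0,2,0],[0,0,2.5,0],[0,0,3,0],[0,0,3,0],[0,0,3,0],[0,0,3,0],[0,0,3,0]]]' 0 20
python3 - <<'E'
from h import *
f=ctrl.grab_frame("scene");crop(f,205,150,60,90,8,"pics/y1.png"); print(ctrl.state()["contact_force"])
E
```

```text
time_s: 25.95
ee_pos: [0.5055, 0.0158, 0.0229]
ee_rot: [0.006, -0.001, 1.0, -0.002]
contact_force: [-5.0, -1.0, 7.7]
grip_width: 0.0007
[-5.78111845  0.2804255   8.17317256]
```

View pics/y1.png

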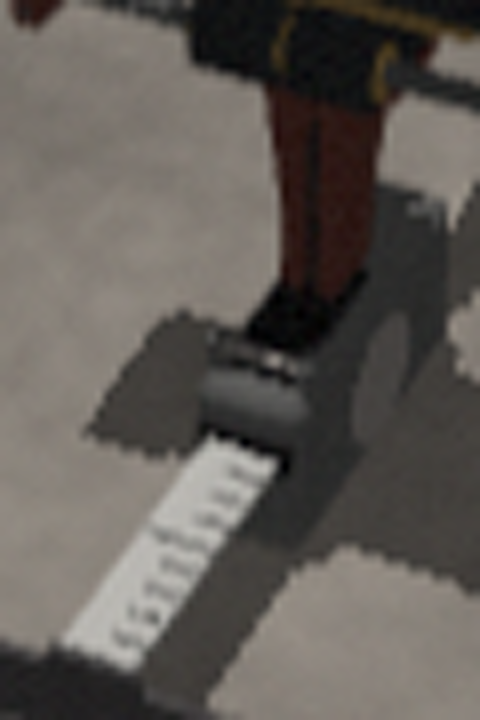

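```bash
python3 -m inch '[[[0.3,0,0.7,0],[0.3,0,1,0],[0.3,0,1.5,0],[0.3,0,2,0],[0.3,0,2,0],[0.3,0,2,0],[0.3,0,2,0],[0.3,0,2,0],[0.3,0,2,0],[0.3,0,2,0]]]' 0 20
```

```text
time_s: 27.0
ee_pos: [0.5056, 0.0158, 0.0228]
ee_rot: [0.006, -0.001, 1.0, -0.002]
contact_force: [-6.6, 0.4, 11.6]
grip_width: 0.0007
```

```bash
python3 -m inch '[[[0,0,-2,0],[0,0,-6,0],[0,0,-20,0],[0,0,-50,0],[0,0,-90,0],[0,0,-130,0],[0,0,-165,0],[-40,0,-168,0],[-72,0,-168,0],[-72,0,-168,0]]]' 0 20
python3 - <<'E'
from h import *
f=ctrl.grab_frame("wrist");np.savez("pics/z.npz",**f)
crop(f,222,30,55,70,8,"pics/z3.png");crop(f,222,95,55,80,8,"pics/z4.png");crop(f,222,175,55,75,8,"pics/z5.png")
f=ctrl.grab_frame("scene");crop(f,205,150,60,90,8,"pics/z1.png");np.savez("pics/zs.npz",**f)
E
```

```text
time_s: 28.0
ee_pos: [0.5775, 0.0164, 0.1901]
ee_rot: [0.005, -0.001, 1.0, -0.002]
contact_force: [-0.7, -0.2, -0.6]
grip_width: 0.0004
```

View pics/z4.png

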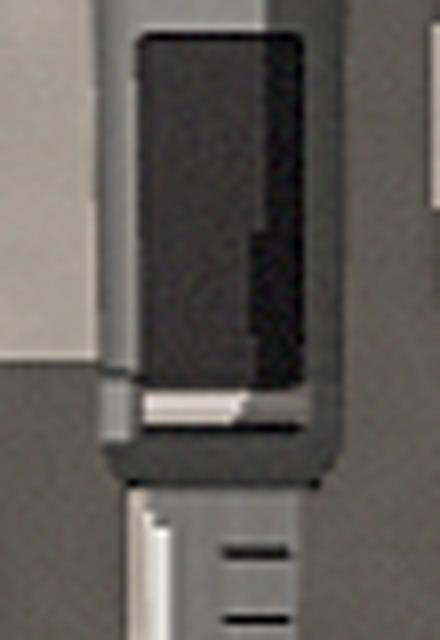

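View pics/z5.png

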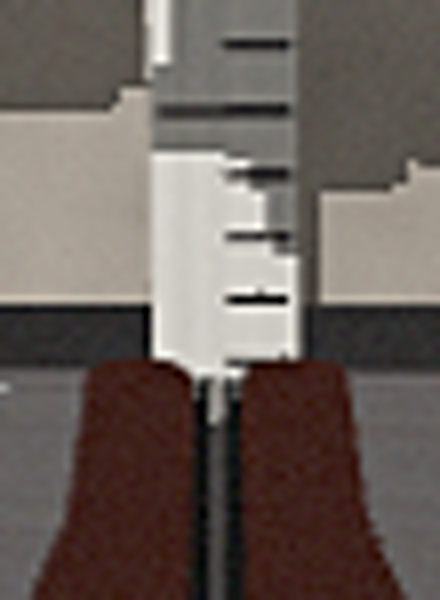

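View pics/z1.png

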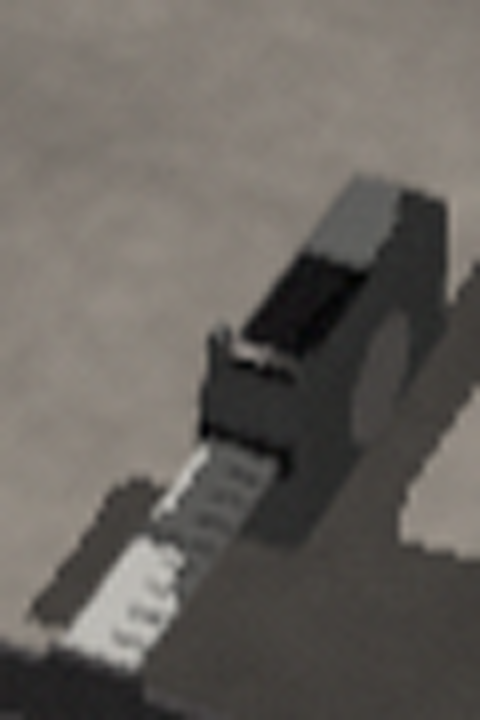

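Run:
```python
from h import *
f=dict(np.load("pics/z.npz"))
def P(x,y,z): return ray(f,222+(x+.5)/8-.5,95+(y+.5)/8-.5,z)[:2].round(4)
print("end z.062",P(215,35,.062),"z.077",P(215,35,.077),"hinge",P(215,388,.062),"nose",P(215,486,.037),P(215,486,.045),"m80",P(255,553,.037),"m30",P(255,877,.037))
q=[(P(100,100,.056)+P(343,100,.056))/2,(P(102,430,.056)+P(343,430,.056))/2];print(q)
g=dict(np.load("pics/zs.npz"))
S=lambda x,y,z:ray(g,205+(x+.5)/8-.5,150+(y+.5)/8-.5,z).round(4)
print("scene end",S(341,260,.062),S(341,260,.077),"hinge",S(272,345,.062),"mouth",S(212,440,.037),S(275,463,.037),"hook",S(65,640,.037),S(133,670,.037))
```

```text
end z.062 [0.499  0.0159] z.077 [0.4992 0.0159] hinge [0.5443 0.0159] nose [0.5618 0.0158] [0.5604 0.0158] m80 [0.5717 0.0217] m30 [0.6218 0.0219]
[array([0.5072, 0.0167]), array([0.5508, 0.0169])]
scene end [0.4982 0.0172 0.062 ] [0.5148 0.0247 0.077 ] hinge [0.5403 0.0154 0.062 ] mouth [0.5583 0.0053 0.037 ] [0.5593 0.0254 0.037 ] hook [0.6454 0.0049 0.037 ] [0.6476 0.0263 0.037 ]
```

Run:
```python
from cell import ctrl
print(ctrl.job_done(), ctrl.state()["time_s"], ctrl.state()["contact_force"])
```

```text
the job is handed in; nothing more can be done
the job is handed in; nothing more can be done
```

The ruler is set and handed in. It stands square in front of the tray, hooked over the near rim near its middle, with about 90 mm of blade showing and the paddle locked flat. The clock stood at about 28 s of the 48 s allowed, and the gripper was clear of everything.

**Problem on the way:** my first grip, at 25 N with a fast lift, slipped. The ruler dropped and landed upright. I found it again with the cameras, gripped it at 55 N and lifted slowly.

**Last checks:**
- **Blade length:** the wrist camera gave about 90 to 91 mm. The scene camera gave 89.5 mm before locking and about 88 mm in a rougher reading afterwards. The marks agree: eight visible, with the ninth at the nose.
- **Squareness:** the case was within about 0.2° of square to the rim. The hook sat about 1 mm off the rim's middle.
- **Lock:** the fingers stopped moving down while the press rose from 8 to 11.6 N. Both cameras then put the paddle's free end at 62 mm, its locked height. The press moved the case or blade by less than 1 mm.

**Disagreement:** the reported fingertip height did not match the pictures. The visible fingertips were about 35 to 40 mm above the reported point, so I pressed the paddle by force reading and pictures. This probably also made the first grip too shallow.

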